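Check the blue height setter and log it

TASK

Check the height setter with the blue collar: with the fingertips gently press its spring anvil down about 5 mm, keep it down for about a second, then let it spring back up, without taking hold of the setter, lifting it or shifting it. Then log the check by pressing the green button on the readout box and letting it go. Leave the other setters, the red and white buttons and the other loose things on the granite and in the tray alone.

Things in the scene. Friction and masses are not known exactly. Their poses are not given: they have to be found in the camera images.
- anvil_blue_top (a point): Centre of the top face of the blue setter's anvil: a bare aluminium button 24 mm across that stands 14 mm proud of the setter's coloured collar, face up. Its top is 60 mm above the granite and 110 mm above the table while it is up.
- anvil_blue (a joint): How far the blue setter's anvil is pressed down, in m: 0 = up, 0.008 = bottomed. A spring: it starts to move at about 1.5 N, takes about 5.5 N at 5 mm and 8 N at 8 mm, and comes back up by itself when let go.
- setter_blue: The setter to be checked: a loose, free-standing round steel height setter, 0.35 to 0.7 kg, 52 mm across the foot, 46 mm high to the top of its plastic collar, 60 mm with the anvil. The collar (50 mm across, top 10 mm of the housing) is BLUE. A small white dial sticks out 5 mm on its -x side. Origin at the centre of its underside, z up.
- setter_red: Same setter with a RED collar, same sizes, also with a spring anvil. Loose; not to be touched. Origin at the centre of its underside.
- setter_yellow: Same setter with a YELLOW collar, same sizes, also with a spring anvil. Loose; not to be touched. Origin at the centre of its underside.
- setter_green: Same setter with a GREEN collar, same sizes, also with a spring anvil. Loose; not to be touched. Origin at the centre of its underside.
- gauge_block: Steel gauge block, 30 x 20 x 30 mm high. Loose; not to be touched. Origin at the centre of its underside.
- ring_gauge: Brass ring gauge, 52 mm across, 18 mm high. Loose; not to be touched. Origin at the centre of its underside.
- gear: Dark steel gear with a hub, 58 mm across, 24 mm high. Loose; not to be touched. Origin at the centre of its underside.
- bushing0: Steel bushing, 38 mm across, 35 mm high, standing in the blue tray. Loose; not to be touched. Origin at the centre of its underside.
- bushing1: Copper-coloured bushing, 38 mm across, 35 mm high, standing in the blue tray. Loose; not to be touched. Origin at the centre of its underside.
- plate: Black granite surface plate, 300 (x) x 400 (y) x 50 mm high, fixed; the setters, gauge block, ring gauge and gear stand on it in any order. Origin at the centre of its underside.
- readout: White readout box, 260 (x) x 110 (y) x 50 mm high, fixed to the table to the left or the right of the granite (a blue tray, 240 x 110 x 30 mm, is on the other side). On its top, along its x axis: a black screen on the robot's side, then a red, a white and a green push button, 60 mm apart. Origin at the centre of its underside.
- button_green_top (a point): Centre of the top face of the green button, 28 mm across, the one farthest from the screen, facing up; 72 mm above the table while it is up.
- button_green (a joint): How far the green button is pressed in, in m: 0 = up, 0.006 = fully in, which takes 5 N. It registers half-way in (0.003) and springs back when let go.
- button_red (a joint): How far the red button on the readout box is pressed in, in m (0 = up, 0.006 = fully in). Not to be pressed.
- button_white (a joint): How far the white button on the readout box is pressed in, in m (0 = up, 0.006 = fully in). Not to be pressed.

How it is judged:
By the outcome, as a careful person would: the job done as asked, in the order asked, and still so for the second after the job is handed in, with the robot touching nothing.
It also fails if it takes over 43 s, if anything falls off the work surface, if the arm or the gripper's body presses on something with over 40 N, if the wrist force passes 120 N, or if a joint passes its speed limit or range.

ROBOT

A 6-joint arm with a two-finger parallel gripper is mounted at the origin on the work surface. World frame = base frame: x ahead of the robot, y to its left, z up, the work surface at z = 0. Lengths are in m, angles in degrees, forces in N, time in s.
With the tool pointing down it reaches from about 0.35 to 0.875 m from the base axis. Payload 4.2 kg.
Tool frame: the origin (TCP) lies at the very end of the fingers, on their centre line; the grasp point (between the pads) lies 19 mm behind it (r.grip_point_offset is the distance from the TCP to the grasp point, in m); z points along the fingers, y is the line along which they close (so a half turn about z gives the same grasp; the last joint's range is limited). The gripper opens to 87 mm and grips with 3 to 60 N. Pads are 19 mm wide; open, the fingers measure 117 mm over their backs; the gripper's body (75 mm by 190 mm) begins 51 mm behind the grasp point.
Start: joints at [78.3, 22.042, 0.453, 0, -68.411, -14.817], TCP at [0.279, 0.559, 0.223] pointing down, gripper open.
Joint ranges: [-179.83, 179.83], [-69.29, 118.12], [-61.27, 80.66], [-181.25, 117.63], [-171.15, -9.14], [-177.46, 177.46]. Speed limits (degrees/s): [159.86, 159.86, 180, 180, 180, 180].

INTERFACE

Orientations are given as a 3x3 rotation matrix whose columns are the frame's x, y, z axes.
In Python, from station import r gives the robot as it stands.
- The arm moves only by the tool move_arm, never from a script. Its argument "series" is a list of rows, each a list of 3 entries, a list of its own where there are three numbers: the turn, a rotation vector about the tool's x, y, z as a fraction of full scale, then the shift along the tool's x, y, z as a fraction of full scale, then the opening, from 0 (shut) to 1 (fully open). A call has 1 to 12 rows; each row shifts and turns the commanded pose from where the row before left it, along the tool's axes as they then stand; what a row does not reach is not made up. Full scale, the value 1, is 0.5 m for a shift and 0.1 rad for a turn. A row lasts 1/10 s, in which the tool goes at most 50 mm and 8.59 degrees, less where a joint would pass 70% of its speed; a pose out of reach is approached as far as the arm can. A call with a number of a shift or a turn outside -1 to 1 is refused whole. A call with a gripper value outside its range is refused whole. The fingers move at their own pace and stop on an object; the grip force is fixed at half the most. Time passes only in rows, so rows that do not move let the fingers close. It gives the time, the measured TCP pose, the force, the opening and the grip force at its end, in the units of the state.
- r.sense(): the state, without advancing time (a new reading comes with each control period).
- r.capture(name): name is "scene" or "side" or "wrist"; returns a dict with "img" (400x640x3 uint8, red, green, blue), "fx", "fy", "cx", "cy" (pixels), "origin" and "orientation" of the camera in the world. Camera axes: x right, y up, looking along -z (the intrinsics and any distortion apply to the point x, -y, -z); pixel columns grow to the right and rows downward; lengths in m; the calibration is good to about 2 mm. A picture is of the moment at which its call begins. There is no depth.
- r.finish_job(): hands the job in; it is judged then, once.
Trained networks look in the newest picture that a camera, given by its name, has taken for a name from the list of things; names that differ only in an ending like _2 or _b are one class to them, and where a whole thing is asked for, a point or a joint stands for the part that bears it (a point fixed in the world has none). Each returns a list of dicts, best first, with "score" (0 to 1); they miss things now and then, are a little off and sometimes report something else, mostly with a low value. They report only what shows in the picture. A call takes as long as a camera call.
- r.cut_out(target, camera): "pixels" (400x640 bool, what is visible of it) and "centre" ([column, row] in pixels, amid what is visible of it).
- r.pinpoint(target, camera): "centre" ([column, row] in pixels: a listed point, or the origin of a listed thing).
The state is a dict: "time_s": time; "joints": joint angles; "joint_velocities": joint speeds; "effort": joint torques, N m; "tcp_pos": TCP position; "ee_rot": TCP orientation; "wrist_force": force on the tool from outside, world axes, zero at the start; "moment": the same for the moment, N m; "gripper_width": opening from 0.0 (shut) to 1.0 (fully open); "gripper_force": force on a finger pad.
Only numpy, scipy, OpenCV 4.12 (cv2) and the standard library are available. Lean on these libraries where they do the work, as an engineer would, in place of code of your own. Each camera call takes 0.05 s, during which the arm holds its last target. There are 200 camera calls.

## Working session

There is one attempt and no reset: what is moved stays moved. The work goes in short steps, Python scripts to look and compute and a tool call to move; the robot and the scene stay as the last step left them, time stands still between calls to the robot, and variables do not carry over. Pictures are saved under pics/ and viewed, at most 10 in all, crops included, and the job is handed in when it is done.

Besides the shell and the picture viewer there is one more tool, called after "Call:" as name(argument=value, ...) on one line, values as JSON. move_arm: Moves the arm, as the interface text tells. Its arguments: {"type":"object","properties":{"series":{"type":"array"}},"required":["series"]}

```bash
mkdir -p pics
cat > h.py <<'E'
import numpy as np, cv2
from station import r
def ray(c,px):
    d=np.array([(px[0]-c['cx'])/c['fx'],-(px[1]-c['cy'])/c['fy'],-1.0])
    return np.array(c['origin']),np.array(c['orientation'])@d
def atz(c,px,z):
    o,d=ray(c,px); return o+d*(z-o[2])/d[2]
E
python3 - <<'E'
from h import *
s=r.sense(); print(s['time_s'],s['tcp_pos'],s['ee_rot'],s['gripper_width'],s['wrist_force'])
ims=[]
for cam in ['scene','side']:
    c=r.capture(cam); print(cam,[k for k in c if k not in('img',)],np.round(c['origin'],3))
    cv2.imwrite(f'pics/{cam}1.png',c['img'][:,:,::-1])
    for n,z in [('anvil_blue_top',.11),('button_green_top',.072),('setter_blue',.05),('setter_red',.05),('setter_yellow',.05),('setter_green',.05)]:
        for d in r.pinpoint(n,cam)[:2]: print(n,round(d['score'],2),np.round(d['centre'],1),np.round(atz(c,d['centre'],z),4))
E
```

```text
0.0 [0.27873226 0.55872784 0.22144785] [[ 8.94731841e-01 -4.46602843e-01 -9.12833803e-04]
 [-4.46603768e-01 -8.94729589e-01 -2.00916933e-03]
 [ 8.05613215e-05  2.20534279e-03 -9.99997565e-01]] 0.996539875871408 [0.54314388 1.10052752 0.20902065]
scene ['fx', 'fy', 'cx', 'cy', 'origin', 'orientation'] [ 1.135 -0.167  1.01 ]
anvil_blue_top 0.45 [271.7 244.4] [ 0.617  -0.1309  0.11  ]
button_green_top 0.5 [175.4 252.8] [ 0.5672 -0.3362  0.072 ]
setter_blue 0.92 [271.  258.8] [ 0.6179 -0.1367  0.05  ]
setter_red 0.66 [386.2 176.4] [0.4578 0.1848 0.05  ]
setter_red 0.53 [175.6 249.3] [ 0.5451 -0.3392  0.05  ]
setter_yellow 0.23 [334.9 187.5] [0.4615 0.0512 0.05  ]
setter_green 0.79 [308.9 242.3] [ 0.5967 -0.0457  0.05  ]
side ['fx', 'fy', 'cx', 'cy', 'origin', 'orientation'] [ 0.309 -0.976  0.817]
anvil_blue_top 0.68 [372.9 232. ] [ 0.6103 -0.1351  0.11  ]
button_green_top 0.47 [337.4 185. ] [0.5863 0.1286 0.072 ]
button_green_top 0.45 [373.4 309.2] [ 0.5585 -0.3306  0.072 ]
setter_blue 0.89 [369.4 251.8] [ 0.6067 -0.1351  0.05  ]
setter_red 0.85 [289.3 187.2] [0.4565 0.1719 0.05  ]
setter_yellow 0.86 [298.5 232.8] [ 0.4507 -0.0364  0.05  ]
setter_green 0.81 [356.6 232.8] [ 0.5945 -0.0601  0.05  ]
```

View pics/scene1.png

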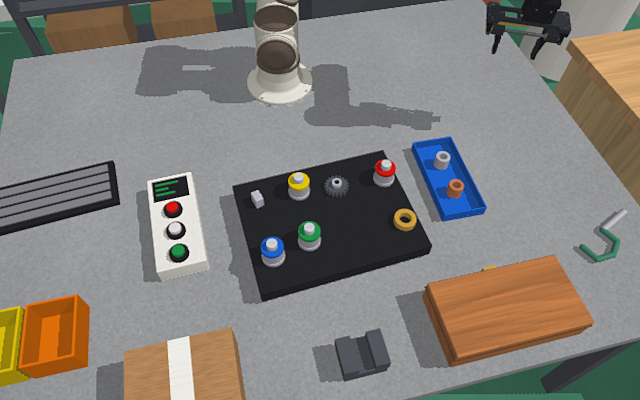

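View pics/side1.png

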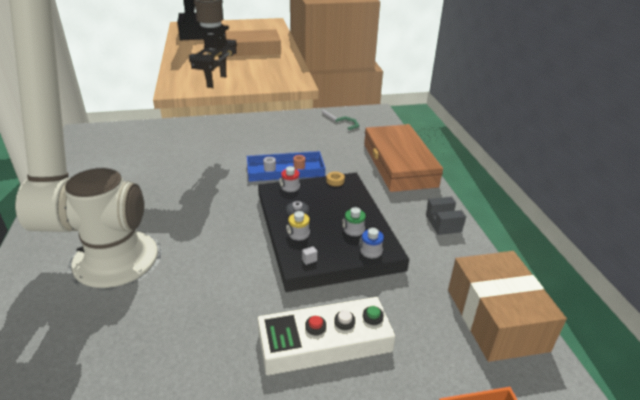

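The scene picture shows the blue anvil at (272,244) and the green button at (179,251). The side picture has them at (373,232) and (373,312). This agrees with the network's second side hit, while the first, at (337,185), is the ring. Next I shut the fingers and go above the anvil.

Call:
move_arm(series=[[[0,0,0],[0.03,0.025,0],0],[[0,0,0],[0.076,0.0587,0],0],[[0,0,0],[0.076,0.0587,0],0],[[0,0,0],[0.076,0.0587,0],0],[[0,0,0],[0.076,0.0587,0],0],[[0,0,0],[0.076,0.0587,0],0],[[0,0,0],[0.076,0.0587,0],0],[[0,0,0],[0.076,0.0587,0],0],[[0,0,0],[0.076,0.0587,0],0],[[0,0,0],[0.076,0.0587,0],0],[[0,0,0],[0.076,0.0587,0],0],[[0,0,0],[0.076,0.0587,0],0]])

```text
time_s: 1.9
tcp_pos: [0.5174, 0.064, 0.223]
ee_rot: [[0.895, -0.446, 0.001], [-0.446, -0.895, 0.0], [0.001, -0.001, -1.0]]
wrist_force: [0.8, 0.4, 0.4]
gripper_width: 0.031
gripper_force: 0.0
```

Call:
move_arm(series=[[[0,0,0],[0.076,0.0587,0],0],[[0,0,0],[0.076,0.0587,0],0],[[0,0,0],[0.076,0.0587,0],0],[[0,0,0],[0.05,0.04,0],0],[[0,0,0],[0.03,0.02,0],0],[[0,0,0],[0,0,0],0],[[0,0,0],[0,0,0],0]])

```text
time_s: 2.6
tcp_pos: [0.6016, -0.1082, 0.2223]
ee_rot: [[0.895, -0.447, -0.001], [-0.447, -0.895, 0.0], [-0.001, -0.0, -1.0]]
wrist_force: [-0.4, 0.3, -0.0]
gripper_width: 0.003
gripper_force: 0.0
```

```bash
cat > look.py <<'E'
from h import *
import sys
s=r.sense(); print(s['time_s'],np.round(s['tcp_pos'],4),np.round(s['ee_rot'],4).tolist(),s['gripper_width'],np.round(s['wrist_force'],2))
cs={}
for cam in ['scene','side','wrist']:
    c=cs[cam]=r.capture(cam); 
    if cam=='wrist': cv2.imwrite(f'pics/{cam}{sys.argv[1]}.png',c['img'][:,:,::-1])
    for n,z in [('anvil_blue_top',.11),('button_green_top',.072)]:
        for d in r.pinpoint(n,cam)[:2]: print(cam,n,round(d['score'],2),np.round(d['centre'],1),np.round(atz(c,d['centre'],z),4))
E
python3 look.py 2
```

```text
2.6 [ 0.6016 -0.1082  0.2223] [[0.8948, -0.4466, -0.0006], [-0.4466, -0.8948, 0.0003], [-0.0007, -0.0, -1.0]] 0.0026252552651225987 [-0.44  0.34 -0.03]
scene anvil_blue_top 0.71 [273.2 244.9] [ 0.6189 -0.128   0.11  ]
scene button_green_top 0.62 [177.7 252.1] [ 0.5666 -0.3313  0.072 ]
side anvil_blue_top 0.67 [369.4 232.5] [ 0.6017 -0.1355  0.11  ]
side button_green_top 0.72 [371.5 308. ] [ 0.5556 -0.3268  0.072 ]
side button_green_top 0.44 [325.  343.5] [ 0.4452 -0.3974  0.072 ]
wrist anvil_blue_top 0.75 [339.9 161.4] [ 0.6151 -0.1314  0.11  ]
wrist button_green_top 0.61 [337.2 147. ] [ 0.6198 -0.1331  0.072 ]
```

View pics/wrist2.png

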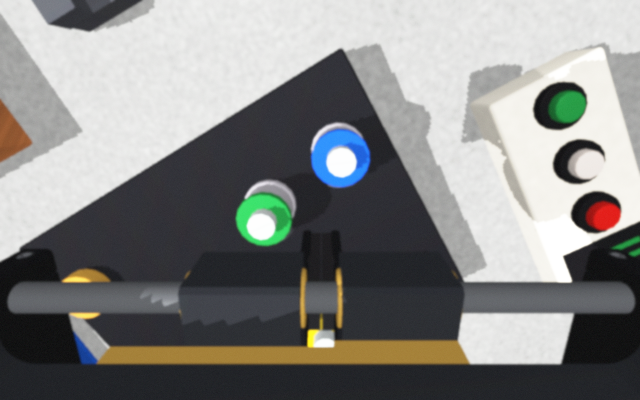

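Run:
```python
from h import *
c=r.capture('wrist'); print(np.round(c['origin'],4),c['fx'])
a=[]
for i in range(5):
    c=r.capture('wrist') if i else c
    d=r.pinpoint('anvil_blue_top','wrist')
    e=r.cut_out('anvil_blue_top','wrist')
    f=r.cut_out('setter_blue','wrist')
    print(d and np.round(atz(c,d[0]['centre'],.11),4),*[(round(x['score'],2),np.round(x['centre']),x['pixels'].sum()) for x in (e[:1]+f[:1])])
g=cv2.cvtColor(c['img'],cv2.COLOR_RGB2HSV)
m=cv2.inRange(g,(100,120,50),(125,255,255))
n,l,st,ce=cv2.connectedComponentsWithStats(m)
k=1+st[1:,4].argmax(); cnt=max(cv2.findContours((l==k).astype('uint8'),cv2.RETR_EXTERNAL,cv2.CHAIN_APPROX_NONE)[0],key=len)
el=cv2.fitEllipse(cv2.convexHull(cnt)); print(el,st[k],atz(c,el[0],.096),atz(c,el[0],.0935))
```

```text
[ 0.677  -0.1454  0.3858] 346.0363151337112
[ 0.6145 -0.1328  0.11  ] (0.97, array([340., 162.]), np.int64(704)) (0.57, array([339., 154.]), np.int64(2920))
[ 0.6126 -0.1307  0.11  ] (0.94, array([339., 161.]), np.int64(716)) (0.88, array([337., 156.]), np.int64(2933))
[ 0.6129 -0.1312  0.11  ] (0.93, array([338., 162.]), np.int64(708)) (0.94, array([338., 157.]), np.int64(2975))
[ 0.6125 -0.1308  0.11  ] (0.9, array([336., 160.]), np.int64(738)) (0.67, array([340., 154.]), np.int64(3023))
[ 0.6154 -0.1316  0.11  ] (0.94, array([338., 162.]), np.int64(745)) (0.74, array([338., 156.]), np.int64(2964))
((339.3465881347656, 158.8516082763672), (58.48317337036133, 61.03908920288086), 67.9990234375) [ 309  130   61   59 2030] [ 0.61431886 -0.13228068  0.096     ] [ 0.61377703 -0.13216252  0.0935    ]
```

The wrist view shows the blue anvil at (341,161) and the green button at (567,105). The anvil's top is at about (0.614, -0.132), and the collar fit agrees. I'll go to about 15 mm above it.

Call:
move_arm(series=[[[0,0,0],[0.011,0.008,0.04],0],[[0,0,0],[0.011,0.008,0.05],0],[[0,0,0],[0.011,0.008,0.05],0],[[0,0,0],[0.01,0.007,0.04],0],[[0,0,0],[0,0,0.014],0],[[0,0,0],[0,0,0],0],[[0,0,0],[0,0,0],0],[[0,0,0],[0,0,0],0]])

```text
time_s: 4.85
tcp_pos: [0.615, -0.1318, 0.1271]
ee_rot: [[0.895, -0.446, 0.003], [-0.446, -0.895, -0.0], [0.003, -0.001, -1.0]]
wrist_force: [0.2, -0.3, 0.4]
gripper_width: 0.006
gripper_force: 0.0
```

Run:
```python
from h import *
s=r.sense(); print(s['time_s'],np.round(s['tcp_pos'],4),np.round(s['wrist_force'],2))
c=r.capture('wrist'); A=c['img']
b=r.capture('side')['img']
for d in r.pinpoint('anvil_blue_top','wrist')[:2]: print(d['score'],atz(c,d['centre'],.11))
o=np.vstack([A[60:360,120:520],cv2.resize(b[190:265,320:420],(400,300),interpolation=cv2.INTER_CUBIC)])
cv2.imwrite('pics/near.png',o[:,:,::-1])
g=cv2.cvtColor(A,cv2.COLOR_RGB2HSV)
for nm,lo,hi in [('blue',(100,120,50),(125,255,255)),('green',(60,120,50),(85,255,255))]:
    m=cv2.inRange(g,lo,hi); n,l,st,ce=cv2.connectedComponentsWithStats(m)
    for k in range(1,n):
        if st[k,4]>150: print(nm,st[k],ce[k].round(1),atz(c,ce[k],.072).round(4))
```

```text
4.85 [ 0.615  -0.1318  0.1271] [ 0.24 -0.35  0.38]
0.66 [ 0.61440062 -0.13164756  0.11      ]
blue [ 280  187   85   67 3186] [321.9 217.5] [ 0.6119 -0.1308  0.072 ]
green [ 608  129   32   46 1195] [625.6 152.5] [ 0.5652 -0.3241  0.072 ]
```

View pics/near.png

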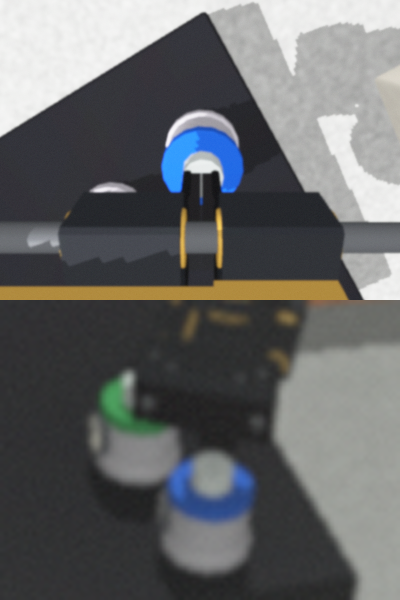

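The wrist crop (top) shows the fingertip just over the anvil. In the side crop (bottom) the fingertips aren't clearly distinguishable, so I'll check by projecting the TCP into both pictures.

Run:
```python
from h import *
s=r.sense(); t=np.array(s['tcp_pos'])
def proj(c,p):
    q=np.array(c['orientation']).T@(p-np.array(c['origin'])); return np.round([c['cx']-c['fx']*q[0]/q[2], c['cy']+c['fy']*q[1]/q[2]],1)
o=[]
for cam in ['side','scene','wrist']:
    c=r.capture(cam); print(cam,'tip',proj(c,t),'anvil',proj(c,np.array([.614,-.1317,.11])),'grip70',proj(c,t+[0,0,.07]))
    p=proj(c,t).astype(int)
    w,h=(50,50) if cam!='wrist' else (100,100)
    im=c['img'].copy(); im=im[max(p[1]-h,0):p[1]+h,max(p[0]-w,0):p[0]+w]
    im=cv2.resize(im,(266,266),interpolation=cv2.INTER_CUBIC); cv2.circle(im,(133,133),3,(255,0,255),1)
    o.append(im)
cv2.imwrite('pics/proj.png',np.hstack(o)[:,:,::-1])
```

```text
side tip [374.9 225.3] anvil [374.1 230.9] grip70 [377.6 200.5]
scene tip [270.5 239.5] anvil [271.1 243.3] grip70 [268.1 221.6]
wrist tip [320.8 251. ] anvil [321.1 238.3] grip70 [320.8 350.2]
```

View pics/proj.png

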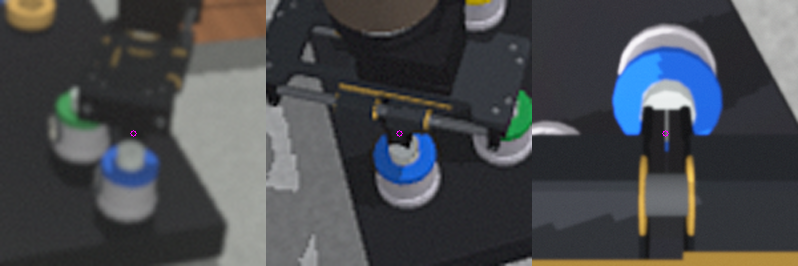

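The projections agree with the pictures: the fingertips are over the anvil with about 17 mm of gap. I'll approach and then go down slowly.

Call:
move_arm(series=[[[0,0,0],[0,0,0.01],0],[[0,0,0],[0,0,0.01],0],[[0,0,0],[0,0,0.006],0],[[0,0,0],[0,0,0.002],0],[[0,0,0],[0,0,0],0],[[0,0,0],[0,0,0],0]])

```text
time_s: 5.75
tcp_pos: [0.6143, -0.132, 0.1116]
ee_rot: [[0.895, -0.446, 0.0], [-0.446, -0.895, -0.0], [0.0, 0.0, -1.0]]
wrist_force: [0.4, -0.8, 0.2]
gripper_width: 0.007
gripper_force: 0.0
```

Call:
move_arm(series=[[[0,0,0],[0,0,0.002],0],[[0,0,0],[0,0,0.002],0],[[0,0,0],[0,0,0.002],0],[[0,0,0],[0,0,0.002],0],[[0,0,0],[0,0,0],0],[[0,0,0],[0,0,0],0]])

```text
time_s: 6.35
tcp_pos: [0.6144, -0.132, 0.108]
ee_rot: [[0.895, -0.446, 0.001], [-0.446, -0.895, -0.0], [0.001, -0.0, -1.0]]
wrist_force: [-0.8, 0.5, 4.3]
gripper_width: 0.003
gripper_force: 1.7
```

Call:
move_arm(series=[[[0,0,0],[0,0,0.002],0],[[0,0,0],[0,0,0.002],0],[[0,0,0],[0,0,0.002],0],[[0,0,0],[0,0,0],0]])

```text
time_s: 6.75
tcp_pos: [0.6144, -0.132, 0.105]
ee_rot: [[0.895, -0.446, 0.001], [-0.446, -0.895, -0.0], [0.001, -0.0, -1.0]]
wrist_force: [-0.8, 1.3, 5.2]
gripper_width: 0.006
gripper_force: 2.9
```

The 5 mm depth and 5.2 N agree. I'll hold, then rise straight up.

Call:
move_arm(series=[[[0,0,0],[0,0,0],0],[[0,0,0],[0,0,0],0],[[0,0,0],[0,0,0],0],[[0,0,0],[0,0,0],0],[[0,0,0],[0,0,0],0],[[0,0,0],[0,0,0],0],[[0,0,0],[0,0,0],0],[[0,0,0],[0,0,0],0],[[0,0,0],[0,0,0],0],[[0,0,0],[0,0,0],0]])

```text
time_s: 7.75
tcp_pos: [0.6144, -0.132, 0.1051]
ee_rot: [[0.895, -0.446, 0.001], [-0.446, -0.895, -0.0], [0.001, -0.0, -1.0]]
wrist_force: [-1.6, 1.2, 5.0]
gripper_width: 0.0
gripper_force: 2.8
```

Call:
move_arm(series=[[[0,0,0],[0,0,-0.004],0],[[0,0,0],[0,0,-0.004],0],[[0,0,0],[0,0,-0.004],0],[[0,0,0],[0,0,-0.02],0],[[0,0,0],[0,0,-0.05],0],[[0,0,0],[0,0,-0.06],0],[[0,0,0],[0,0,-0.06],0],[[0,0,0],[0,0,-0.03],0],[[0,0,0],[0,0,0],0]])

```text
time_s: 8.65
tcp_pos: [0.6152, -0.1321, 0.2234]
ee_rot: [[0.895, -0.446, 0.005], [-0.446, -0.895, -0.0], [0.005, -0.002, -1.0]]
wrist_force: [0.3, 0.5, 0.1]
gripper_width: 0.009
gripper_force: 0.0
```

Run:
```python
from h import *
s=r.sense(); print(s['time_s'],np.round(s['tcp_pos'],4))
c=r.capture('wrist'); A=c['img']
cv2.imwrite('pics/after.png',A[:,:,::-1])
for n,z in [('anvil_blue_top',.11),('button_green_top',.072)]:
    for d in r.pinpoint(n,'wrist')[:2]: print(n,d['score'],d['centre'],atz(c,d['centre'],z))
g=cv2.cvtColor(A,cv2.COLOR_RGB2HSV); m=cv2.inRange(g,(60,120,50),(85,255,255)); n,l,st,ce=cv2.connectedComponentsWithStats(m)
for k in range(1,n):
    if st[k,4]>150: print(st[k],ce[k].round(1),atz(c,ce[k],.072).round(4))
```

```text
8.65 [ 0.6152 -0.1321  0.2234]
anvil_blue_top 0.66 [322.3, 191.7] [ 0.61227526 -0.1315776   0.11      ]
button_green_top 0.97 [547.5, 132.5] [ 0.56084421 -0.33342391  0.072     ]
[526 117  37  33 947] [543.9 132.4] [ 0.5624 -0.3305  0.072 ]
[ 220  217   57   36 1165] [248.3 233.8] [ 0.5953 -0.0413  0.072 ]
```

View pics/after.png

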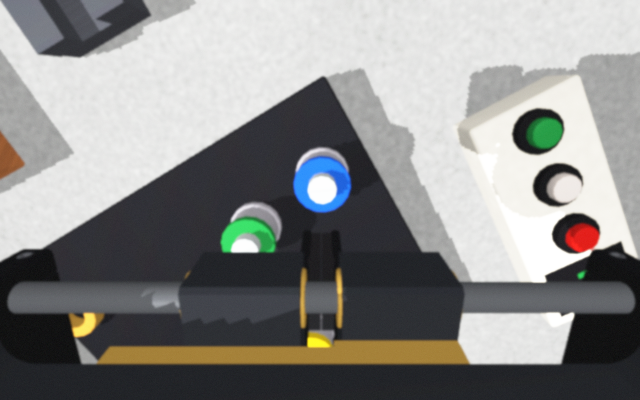

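The blue setter stands where it was, anvil up at (322,187). The green button's top is at (547,133), about (0.561, -0.333). I'll move over it.

Call:
move_arm(series=[[[0,0,0],[0.0165,0.08,0],0],[[0,0,0],[0.0165,0.08,0],0],[[0,0,0],[0.0165,0.08,0],0],[[0,0,0],[0.0165,0.08,0.02],0],[[0,0,0],[0.0165,0.08,0.04],0],[[0,0,0],[0,0.006,0.06],0],[[0,0,0],[0,0,0.06],0],[[0,0,0],[0,0,0.03],0],[[0,0,0],[0,0,0],0],[[0,0,0],[0,0,0],0]])

```text
time_s: 9.8
tcp_pos: [0.5601, -0.3321, 0.1147]
ee_rot: [[0.895, -0.446, -0.002], [-0.446, -0.895, 0.0], [-0.002, 0.001, -1.0]]
wrist_force: [-0.4, -1.0, 0.5]
gripper_width: 0.003
gripper_force: 0.0
```

Run:
```python
from h import *
s=r.sense(); print(s['time_s'],np.round(s['tcp_pos'],4))
c=r.capture('wrist'); A=c['img']
cv2.imwrite('pics/btn.png',A[:,:,::-1])
for d in r.pinpoint('button_green_top','wrist')[:2]: print(d['score'],d['centre'],atz(c,d['centre'],.072))
```

```text
9.8 [ 0.5601 -0.3321  0.1147]
0.97 [322.8, 216.6] [ 0.56160156 -0.33404219  0.072     ]
```

View pics/btn.png

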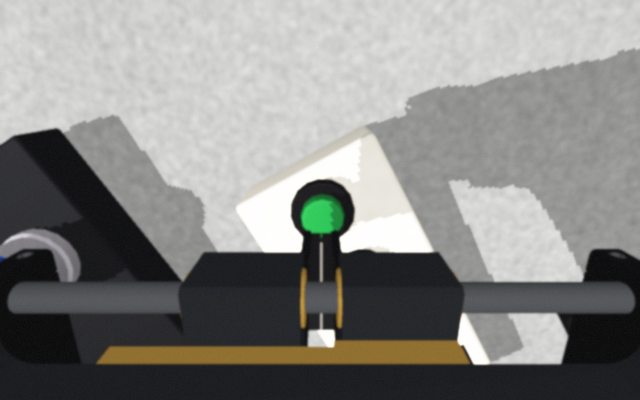

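The fingertips are lined up with the green button at (322,214), to within about 2 mm. I'll go down to it and press about 5 mm.

Call:
move_arm(series=[[[0,0,0],[0.004,0.002,0.02],0],[[0,0,0],[0,0,0.03],0],[[0,0,0],[0,0,0.02],0],[[0,0,0],[0,0,0.008],0],[[0,0,0],[0,0,0.004],0],[[0,0,0],[0,0,0],0],[[0,0,0],[0,0,0],0]])

```text
time_s: 10.6
tcp_pos: [0.5622, -0.334, 0.0751]
ee_rot: [[0.895, -0.446, 0.001], [-0.446, -0.895, -0.0], [0.001, -0.0, -1.0]]
wrist_force: [-0.4, -0.1, -1.1]
gripper_width: 0.006
gripper_force: 0.0
```

Call:
move_arm(series=[[[0,0,0],[0,0,0.003],0],[[0,0,0],[0,0,0.003],0],[[0,0,0],[0,0,0.003],0],[[0,0,0],[0,0,0.002],0],[[0,0,0],[0,0,0],0],[[0,0,0],[0,0,0],0],[[0,0,0],[0,0,0],0]])

```text
time_s: 11.3
tcp_pos: [0.5621, -0.334, 0.0694]
ee_rot: [[0.895, -0.446, 0.001], [-0.446, -0.895, -0.0], [0.001, -0.0, -1.0]]
wrist_force: [0.3, 0.1, 3.5]
gripper_width: 0.004
gripper_force: 1.5
```

Now 2.6 mm in; 2 mm more, then let go and retreat.

Call:
move_arm(series=[[[0,0,0],[0,0,0.002],0],[[0,0,0],[0,0,0.002],0],[[0,0,0],[0,0,0.001],0],[[0,0,0],[0,0,0],0],[[0,0,0],[0,0,0],0]])

```text
time_s: 11.8
tcp_pos: [0.5621, -0.334, 0.0668]
ee_rot: [[0.895, -0.446, 0.001], [-0.446, -0.895, -0.0], [0.001, 0.0, -1.0]]
wrist_force: [0.0, -0.9, 4.2]
gripper_width: 0.007
gripper_force: 2.3
```

Call:
move_arm(series=[[[0,0,0],[0,0,-0.005],0],[[0,0,0],[0,0,-0.01],0],[[0,0,0],[0,0,-0.03],0],[[0,0,0],[0,0,-0.06],0],[[0,0,0],[0,0,-0.07],0],[[0,0,0],[0,0,-0.07],0],[[0,0,0],[0,0,-0.03],0],[[0,0,0],[0,0,0],0],[[0,0,0],[0,0,0],0]])

```text
time_s: 12.7
tcp_pos: [0.5607, -0.3332, 0.2025]
ee_rot: [[0.895, -0.447, -0.003], [-0.447, -0.895, 0.002], [-0.003, -0.001, -1.0]]
wrist_force: [-0.4, -0.1, -0.0]
gripper_width: 0.005
gripper_force: 0.0
```

Run:
```python
from h import *
s=r.sense(); print(s['time_s'],np.round(s['tcp_pos'],4),np.round(s['wrist_force'],1))
c=r.capture('scene'); b=r.capture('wrist')
cv2.imwrite('pics/end.png',np.vstack([c['img'][130:300,100:500],cv2.resize(b['img'],(400,250))])[:,:,::-1])
```

```text
12.7 [ 0.5607 -0.3332  0.2025] [-0.4 -0.1 -0. ]
```

View pics/end.png

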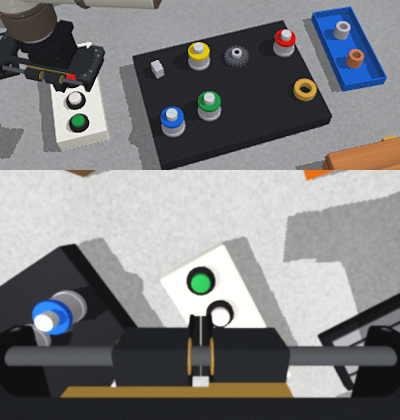

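The setters stand as before, with the blue one at (172,122) in the crop. The green button is up and the arm is clear of everything.

```bash
python3 -c "
from station import r
print(r.finish_job())"
```

```text
the job is handed in; nothing more can be done
None
```

I pressed the blue setter's anvil down about 5 mm (5 N), held it for just over a second and let it spring back. I then pressed the green button about 5 mm and released it, and handed the job in at about 13 s, with nothing else seen to have moved.

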